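# Nudge the drilling template onto its dowel pins

### The arm

A 6-joint arm with a two-finger parallel gripper is mounted at the origin on the work surface. World frame = base frame: x ahead of the robot, y to its left, z up, the work surface at z = 0. Lengths are in m, angles in rad, forces in N, time in s.
With the tool pointing down it reaches from about 0.3 to 0.75 m from the base axis. Payload 8.5 kg.
Tool frame: the origin (TCP) lies midway between the tips of the shut fingers; the grasp point (between the pads) lies behind it (bot.hold_point_z is the z of the grasp point in the tool frame, in m); z points along the fingers, y is the line along which they close (so a half turn about z gives the same grasp; the last joint's range is limited). The gripper opens to 85 mm and grips with 20 to 120 N. Pads are 22 mm wide; open, the fingers measure 114 mm over their backs; the gripper's body (76 mm by 85 mm) begins 54 mm behind the grasp point. The pads swing forward as they close: fully open they stand 13 mm farther back than shut.
Start: joints at [1.124, 0.381, 1.297, -0, 1.464, -0.215], TCP at [0.126, 0.535, 0.231] pointing down, gripper open.
Joint ranges: [-3.11, 3.11], [-0.89, 2.33], [0.22, 2.48], [-1.42, 4.56], [0.17, 2.85], [-2.88, 2.88]. Speed limits (rad/s): [2.39, 2.39, 3.14, 3.14, 3.14, 3.14].

### API

Orientations are given as a unit quaternion [w, x, y, z].
In Python, from bench import observe, cams, ticket, bot gives the robot as it stands.
- The arm moves only by the shell command python3 -m creep 'ROWS' [FORCE]. ROWS is JSON, a list of rows, each a list of 7 numbers: the shift along the tool's x, y, z in units of 40 mm (1.0 is 40 mm), then the turn, a rotation vector about the tool's x, y, z in units of 6 degrees (1.0 is 6 degrees), then the finger opening in mm, from 0 to 85.4. A call has exactly 10 rows; each row is the pose to reach, as a shift and turn from the pose commanded when the call began, along the tool's axes at that moment; what a row does not reach only later rows make up. A row lasts 1/8 s, in which the tool goes at most 62.5 mm and 10.7 degrees, less where a joint would pass 70% of its speed; a pose out of reach is approached as far as the arm can. A call with a gripper value outside its range is refused whole. The fingers move at their own pace and stop on an object; FORCE is the grip in N (left out, the last holds). Time passes only in rows, so rows that repeat a pose let the fingers close, or fill a call up. It gives the time, the measured TCP pose, the force, the opening and the grip force at its end, in the units of the state.
- observe(): the state, without advancing time (a new reading comes with each control period).
- cams.read_camera(name): name is "scene" or "top"; returns the picture (420x560x3 uint8, red, green, blue); there is no depth.
- cams.camera_info(name): a dict with "vfov" (degrees; the focal length in pixels is half the picture's height over the tangent of half this angle, whatever the lens; pixels are square), "cx", "cy" (the principal point, pixels), "dist_coeffs" ([k1, k2, p1, p2, k3] as OpenCV has them; the pictures are not rectified), "camera_from_world" (4x4, takes a point from world to camera coordinates). Camera axes: x right, y down, z forward; pixel columns grow to the right and rows downward; lengths in m; the calibration is good to about 2 mm. A picture is of the moment at which its call begins. camera_info takes no time and is no camera call.
- ticket.job_done(): hands the job in; it is judged then, once.
The state is a dict: "clock": time; "joint_pos": joint angles; "qd": joint speeds; "joint_torque": joint torques, N m; "tcp_pos": TCP position; "eef_rot": TCP orientation; "ft_force": force on the tool from outside, world axes, zero at the start; "moment": the same for the moment, N m; "width": finger opening in m; "grasp_force": force on a finger pad.
Only numpy, scipy, OpenCV 4.12 (cv2) and the standard library are available. Lean on these libraries where they do the work, as an engineer would, in place of code of your own. Each camera call takes 0.05 s, during which the arm holds its last target. There are 200 camera calls.

### The job

The aluminium drilling template on the wooden board is lying askew, propped up on the tips of the board's two steel dowel pins. Push it sideways by its edges with the fingertips, without gripping or lifting it, until both its pin holes drop over the pins and it lies fully down, flat on the board. Leave the screwdriver, wood offcut, glue bottle and cup alone.

Things in the scene. Friction and masses are not known exactly. Their poses are not given: they have to be found in the camera images.
- board: Fixed brown wooden board, 220 (own x) by 260 (own y) by 20 mm thick, turned up to 0.45 rad; origin at the centre of its underside, z up; top face 20 mm above the bench. Two steel pins stand on it at own x = -45 mm, y = +55 and -55 mm. Seated, the template lies centred on the board and square to it, its x and y axes along the board's.
- pin_left (a point): Foot of the left pin (own y = +55 mm of the board), on its axis, level with the board's top face. Both pins: 10 mm diameter, 8 mm tall over the board, the upper 4 mm tapering to a 4 mm wide tip.
- pin_right (a point): Foot of the right pin (own y = -55 mm of the board), on its axis, level with the board's top face; axes as the board's.
- template: Loose aluminium plate, 120 (own x) by 160 (own y) by 6 mm, about 0.3 kg; origin at the centre of its underside, z up. At first its far (+x) edge rests on the board and its near part on the pin tips, its near (-x) edge's underside 10 to 14 mm over the board. It is 14 to 30 mm short of its seat along board -x, up to 22 mm off along board y, turned up to 0.12 rad, and slides at a few newtons.
- hole_left (a point): Centre of the template's left pin hole, at the underside (own x = -45 mm, y = +55 mm of the template). Both holes go through and are 13 mm wide. The template drops by its own weight when the holes meet the pins; its underside is then on the board's top face.
- hole_right (a point): Centre of the template's right pin hole, at the underside (own x = -45 mm, y = -55 mm of the template). Four round steel drill bushings, 16 mm diameter and 4 mm high, stand on the plate's upper face in a row at own x = +28 mm.
- screwdriver_grip (a point): Middle of the wooden handle of a screwdriver, 190 mm long, lying on the bench beside the board's left (+y) side. To be left alone.
- offcut_center (a point): Centre of a loose wood block, 90 by 45 by 40 mm, on the bench beside the board's right (-y) side. To be left alone.
- glue_center (a point): Centre of a white glue bottle, 44 mm diameter, 100 mm tall, standing on the bench to the right of the board. To be left alone.
- cup_center (a point): Centre of a small grey cup, 60 mm wide at the rim, 50 mm tall, standing on the bench to the left of the board. To be left alone.
Things that resemble listed ones, but are neither listed nor needed, are in the scene too. Several things have the shape of the template; the one meant has the colours described above.

How it is judged:
By the outcome, as a careful person would: the job done as asked, in the order asked, and still so for the second after the job is handed in, with the robot touching nothing.
It also fails if it takes over 58 s, if anything falls off the work surface, if the arm or the gripper's body presses on something with over 40 N, if the wrist force passes 120 N, or if a joint passes its speed limit or range.

## Working session

There is one attempt and no reset: what is moved stays moved. The work goes in short steps, Python scripts to look and compute and a shell command to move; the robot and the scene stay as the last step left them, time stands still between calls to the robot, and variables do not carry over. Pictures are saved under pics/ and viewed, at most 10 in all, crops included, and the job is handed in when it is done.

```bash
mkdir -p pics; ls; python3 - <<'E'
from bench import observe,cams,bot
import cv2
for n in("scene","top"):
    im=cams.read_camera(n);cv2.imwrite(f"pics/{n}0.png",im[:,:,::-1]);print(n,cams.camera_info(n))
print(observe(),bot.hold_point_z)
E
```

```text
pics
scene {'vfov': 47.97343144504474, 'cx': 280.25768056189884, 'cy': 208.84070090057315, 'dist_coeffs': array([-0.12447373,  0.        ,  0.        ,  0.        ,  0.        ]), 'camera_from_world': array([[ 0.09606638,  0.99534083,  0.00823862, -0.08628147],
       [ 0.62700238, -0.05408329, -0.77713771, -0.26902489],
       [-0.77307132,  0.07982244, -0.62927666,  1.48558679],
       [ 0.        ,  0.        ,  0.        ,  1.        ]])}
top {'vfov': 47.702246295220554, 'cx': 279.7548104959635, 'cy': 203.26569751022234, 'dist_coeffs': array([-0.07199802,  0.        ,  0.        ,  0.        ,  0.        ]), 'camera_from_world': array([[-0.02416589, -0.99965718, -0.01007632,  0.06213132],
       [-0.99792419,  0.02472339, -0.05946487,  0.54177602],
       [ 0.0596936 ,  0.00861838, -0.99817954,  1.07701059],
       [ 0.        ,  0.        ,  0.        ,  1.        ]])}
{'clock': 0.1, 'joint_pos': array([ 1.12367215e+00,  3.81136165e-01,  1.29814366e+00, -2.46384208e-05,
        1.46361937e+00, -2.15288012e-01]), 'qd': array([ 4.16333623e-04, -2.50211188e-03, -2.82186209e-03, -2.31345418e-04,
        1.23687228e-04,  8.20106194e-05]), 'joint_torque': array([ 3.91480891e-03, -4.49217904e+01, -2.31658888e+01, -1.94763697e-04,
        3.64565181e-03,  3.48518108e-05]), 'tcp_pos': array([0.12625775, 0.53504481, 0.23078341]), 'eef_rot': array([-2.00849914e-04,  1.15657318e-01,  9.93288960e-01, -6.21745428e-04]), 'ft_force': array([-0.33135228,  0.19155578,  1.10606624]), 'moment': array([-0.03336646, -0.01957791, -0.03206684]), 'grasp_force': 0.0, 'width': 0.08534630931432724} -0.0187
```

View pics/top0.png

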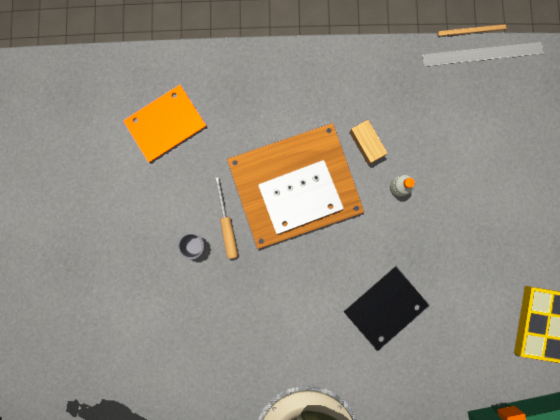

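View pics/scene0.png

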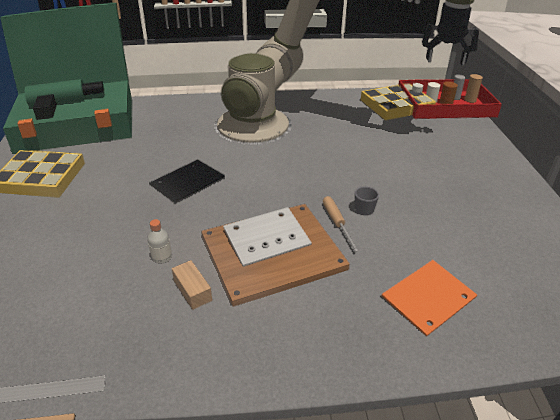

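The top picture shows three plates that could be taken for the template: orange at (165,124), black at (386,308), and the silver one on the board at (300,197). The silver one with 4 bushings fits the description. I'll check it in a close crop.

```bash
python3 - <<'E'
import cv2
im=cv2.imread("pics/top0.png")[120:252,222:372]
a=cv2.resize(im,None,fx=5.33,fy=4.5 if 0 else 5.33,interpolation=cv2.INTER_CUBIC)
a=cv2.resize(im[:112*1+20],None,fx=4.5,fy=4.5,interpolation=cv2.INTER_CUBIC)
cv2.imwrite("pics/top0c.png",a)
im=cv2.imread("pics/scene0.png")[198:302,195:355]
cv2.imwrite("pics/scene0c.png",cv2.resize(im,None,fx=5,fy=5,interpolation=cv2.INTER_CUBIC))
E
```

```text
(no output)
```

View pics/top0c.png

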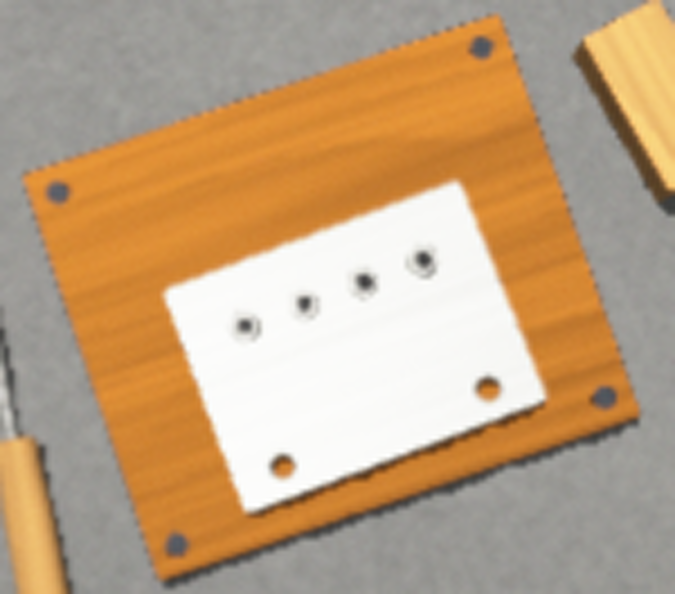

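View pics/scene0c.png

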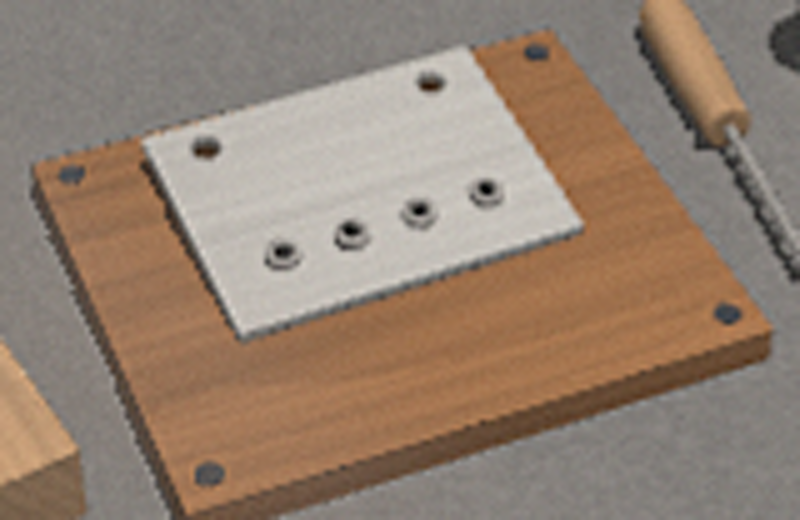

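The close crop confirms the silver plate on the board. The bushings are far from the robot, and the pin holes are near it, at crop (282,466) and (488,388). I'll triangulate the corners from both views.

```bash
cat > h.py <<'E'
import numpy as np,cv2
from bench import observe,cams
from scipy.spatial.transform import Rotation as R
def K(n):
    c=cams.camera_info(n);f=210/np.tan(np.radians(c['vfov']/2))
    return np.array([[f,0,c['cx']],[0,f,c['cy']],[0,0,1]]),c['dist_coeffs'],c['camera_from_world']
def norm(n,p):
    k,d,T=K(n);return cv2.undistortPoints(np.array(p,float).reshape(-1,1,2),k,d).reshape(-1,2)
def tri(pt,ps):
    X=cv2.triangulatePoints(K("top")[2][:3],K("scene")[2][:3],norm("top",pt).T,norm("scene",ps).T)
    return (X[:3]/X[3]).T
def ray(n,p,z):
    T=K(n)[2];Rm=T[:3,:3];c=-Rm.T@T[:3,3]
    d=np.c_[norm(n,p),np.ones(len(p))]@Rm
    return c+d*((np.broadcast_to(z,len(p))-c[2])/d[:,2])[:,None]
def proj(n,X):
    k,d,T=K(n);return cv2.projectPoints(np.array(X,float),cv2.Rodrigues(T[:3,:3])[0],T[:3,3],k,d)[0].reshape(-1,2)
E
python3 - <<'E'
from h import *
np.set_printoptions(precision=4,suppress=True)
t=lambda p:np.array(p)/4.5+[222,120]-.4
s=lambda p:np.array(p)/5+[195,198]-.4
bt=t([(22,175),(500,14),(640,413),(160,575)]);bs=s([(772,330),(185,515),(35,168),(557,32)])
pt=t([(163,290),(460,180),(546,400),(245,512)]);ps=s([(582,228),(243,335),(145,142),(472,45)])
# screws too
st=t([(58,192),(481,47),(604,397),(176,545)]);ss=s([(728,314),(209,474),(72,174),(537,52)])
print(tri(bt,bs),tri(st,ss),tri(pt,ps),sep="\n")
for n,b,sc,p in(("top",bt,st,pt),("scene",bs,ss,ps)):
    B=ray(n,b,.02);S=ray(n,sc,.02);P=ray(n,p,[.026,.026,.038,.038])
    # order farL,farR,nearR,nearL
    for nm,Q in(("board",B),("screws",S),("plate",P)):
        ax=(Q[0]+Q[1]-Q[2]-Q[3]);ay=(Q[0]+Q[3]-Q[1]-Q[2]);print(n,nm,Q.mean(0),np.linalg.norm(ax)/2,np.linalg.norm(ay)/2,np.arctan2(ax[1],ax[0]),np.arctan2(-ay[0],ay[1]))
E
```

```text
[[ 0.6498  0.1691  0.0187]
 [ 0.7276 -0.0784  0.0185]
 [ 0.5196 -0.1429  0.0182]
 [ 0.4435  0.1045  0.0193]]
[[ 0.6404  0.1513  0.0203]
 [ 0.7099 -0.0682  0.0212]
 [ 0.5281 -0.1251  0.0207]
 [ 0.4583  0.0944  0.0196]]
[[ 0.5879  0.0974  0.0254]
 [ 0.6404 -0.0534  0.0266]
 [ 0.5267 -0.0924  0.0362]
 [ 0.4744  0.0598  0.0391]]
top board [0.5849 0.0126 0.02  ] 0.21726977563244135 0.2589451565993817 0.30734392075507583 0.3014158917616849
top screws [0.5843 0.013  0.02  ] 0.1907824992457999 0.23042805175032594 0.3028284146739231 0.30781707479269615
top plate [0.5573 0.0021 0.032 ] 0.12086055216157336 0.16116161186539305 0.33006863619179316 0.33130102363430064
scene board [0.5866 0.0136 0.02  ] 0.216235802089503 0.2588621987060589 0.2954044832466405 0.3048014142448436
scene screws [0.5838 0.0132 0.02  ] 0.19016253977560268 0.23003283944829186 0.30435464247740285 0.3033231298625067
scene plate [0.5577 0.0037 0.032 ] 0.11974450118727843 0.1597791095515324 0.3176809872204077 0.3433936004284568
```

```bash
python3 -m creep '[[-1,-1,0.2,0,0,-0.5,85],[-2.1,-2.1,0.4,0,0,-1,85],[-3.2,-3.2,0.6,0,0,-1.5,85],[-4.3,-4.3,0.8,0,0,-2,85],[-5.4,-5.4,1,0,0,-2.6,85],[-6.5,-6.5,1.2,0,0,-3.2,85],[-7.6,-7.6,1.4,0,0,-3.8,85],[-8.7,-8.7,1.6,0,0,-4.3,85],[-9.7,-9.7,1.8,0,0,-4.8,85],[-10.7,-10.7,2,0,0,-5.1,85]]' 20
```

```text
clock: 1.35
tcp_pos: [0.4452, 0.0184, 0.1509]
eef_rot: [-0.0, -0.151, 0.989, 0.0]
ft_force: [0.2, 1.0, 0.6]
width: 0.0852
grasp_force: 0.0
```

```bash
cat > rel.py <<'E'
# desired TCP in board coords (x,y mm), z mm, yaw offset -> shift/turn units
import sys
from h import *
def main(bx,by,z,dy=0):
    s=observe();q=s['eef_rot'];Rm=R.from_quat([q[1],q[2],q[3],q[0]])
    th=.305;c,sn=np.cos(th),np.sin(th)
    g=np.array([.5845+(c*bx-sn*by)/1e3,.013+(sn*bx+c*by)/1e3,z/1e3])
    G=R.from_matrix(np.array([[-c,-sn,0],[-sn,c,0],[0,0,-1]]).T) if 0 else R.from_matrix(np.column_stack([[-np.cos(th+dy),-np.sin(th+dy),0],[-np.sin(th+dy),np.cos(th+dy),0],[0,0,-1]]))
    d=s['tcp_pos']-[.5845,.013,0]
    print("t",s['clock'],"board mm",1e3*np.array([c*d[0]+sn*d[1],-sn*d[0]+c*d[1],d[2]]).round(4),"F",s['ft_force'].round(1))
    print("shift",(Rm.inv().apply(g-s['tcp_pos'])/.04).round(3),"turn",(np.degrees((Rm.inv()*G).as_rotvec())/6).round(3))
if __name__=="__main__":main(*map(float,sys.argv[1:]))
E
python3 rel.py -120 0 60
```

```text
t 1.35 board mm [-131.2   47.   150.9] F [0.2 1.  0.6]
shift [-0.283 -1.175  2.273] turn [ 0.002 -0.001 -0.02 ]
```

```bash
python3 -m creep '[[-0.1,-0.7,0.5,0,0,0,85],[-0.15,-1.17,1.2,0,0,0,85],[-0.15,-1.17,1.9,0,0,0,85],[-0.15,-1.17,2.4,0,0,0,85],[-0.15,-1.17,2.7,0,0,0,85],[-0.15,-1.17,2.95,0,0,0,85],[-0.15,-1.17,3.15,0,0,0,85],[-0.15,-1.17,3.27,0,0,0,85],[-0.15,-1.17,3.35,0,0,0,85],[-0.15,-1.17,3.35,0,0,0,85]]'; python3 rel.py -100 0 11; python3 - <<'E'
from h import *
a=cv2.imread
t=cams.read_camera("scene");cv2.imwrite("pics/s1.png",cv2.resize(t[170:310,190:360,::-1],None,fx=4.2,fy=4.2,interpolation=cv2.INTER_CUBIC))
E
```

```text
clock: 2.6
tcp_pos: [0.4643, -0.0225, 0.0174]
eef_rot: [0.0, -0.151, 0.989, -0.0]
ft_force: [0.4, 0.5, -0.7]
width: 0.0853
grasp_force: 0.0
t 2.6 board mm [-125.3    2.2   17.4] F [ 0.4  0.5 -0.7]
shift [-0.633 -0.054  0.159] turn [-0.001  0.001 -0.025]
```

View pics/s1.png

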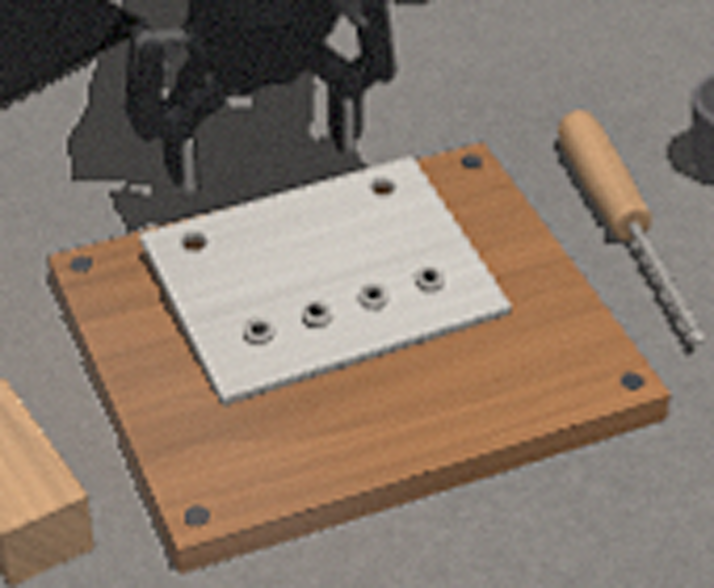

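The picture shows the open fingertips behind the near edge at (185,185) and (345,150), about level with it. I'll advance over the board and lower while watching the force.

```bash
python3 -m creep '[[-0.2,-0.05,0,0,0,0,85],[-0.4,-0.05,0,0,0,0,85],[-0.4,-0.05,0,0,0,0,85],[-0.4,-0.05,0.04,0,0,0,85],[-0.4,-0.05,0.08,0,0,0,85],[-0.4,-0.05,0.12,0,0,0,85],[-0.4,-0.05,0.15,0,0,0,85],[-0.4,-0.05,0.17,0,0,0,85],[-0.4,-0.05,0.17,0,0,0,85],[-0.4,-0.05,0.17,0,0,0,85]]'; python3 rel.py -80 0 10
```

```text
clock: 3.9
tcp_pos: [0.4801, -0.0196, 0.0105]
eef_rot: [0.0, -0.151, 0.989, -0.0]
ft_force: [0.1, -0.2, -0.1]
width: 0.0848
grasp_force: 0.0
t 3.9 board mm [-109.3    0.2   10.5] F [ 0.1 -0.2 -0.1]
shift [-0.734 -0.003  0.014] turn [-0.     0.001 -0.026]
```

```bash
python3 -m creep '[[-0.08,0,0,0,0,-0.03,85],[-0.16,0,0,0,0,-0.03,85],[-0.24,0,0,0,0,-0.03,85],[-0.32,0,0,0,0,-0.03,85],[-0.4,0,0,0,0,-0.03,85],[-0.48,0,0,0,0,-0.03,85],[-0.56,0,0,0,0,-0.03,85],[-0.62,0,0,0,0,-0.03,85],[-0.68,0,0,0,0,-0.03,85],[-0.68,0,0,0,0,-0.03,85]]'; cat > look.py <<'E'
import sys
from h import *
t=cams.read_camera("top");s=cams.read_camera("scene")
A=cv2.resize(t[135:240,235:360,::-1],None,fx=5.5,fy=5.5,interpolation=cv2.INTER_CUBIC) if 0 else cv2.resize(t[145:245,240:360,::-1],None,fx=3.3,fy=5*.66,interpolation=cv2.INTER_CUBIC)
B=cv2.resize(s[195:295,225:345,::-1],None,fx=3.3,fy=3.3,interpolation=cv2.INTER_CUBIC)
cv2.imwrite(f"pics/{sys.argv[1]}.png",np.hstack([A,B]))
cv2.imwrite(f"pics/{sys.argv[1]}_t.png",t[:,:,::-1]);cv2.imwrite(f"pics/{sys.argv[1]}_s.png",s[:,:,::-1])
E
python3 look.py p2;python3 rel.py -71 0 10
```

```text
clock: 5.15
tcp_pos: [0.5064, -0.0115, 0.0106]
eef_rot: [0.0, -0.152, 0.988, -0.0]
ft_force: [-0.1, 0.1, -0.8]
width: 0.0852
grasp_force: 0.1
t 5.25 board mm [-81.9   0.   10.7] F [0.3 0.6 0.7]
shift [-0.272 -0.     0.017] turn [-0.004  0.008  0.004]
```

View pics/p2.png

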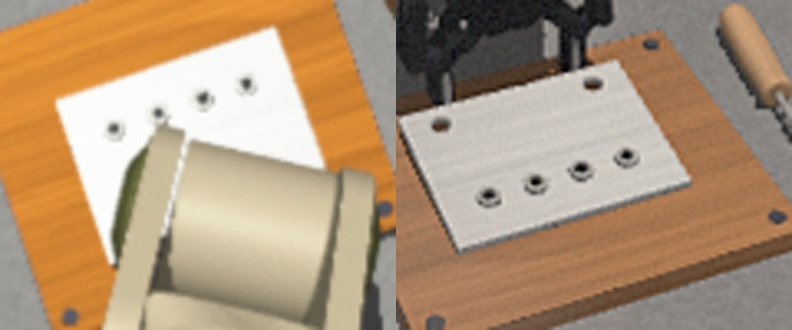

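The right half shows the plate with far corners at (460,250) and (690,182) and near +y corner at (618,58), so it has moved. I'll compute its pose.

```bash
cat > pose.py <<'E'
# args: far+y, far-y corner pixels (scene), each x y; z of top near 26mm
import sys
from h import *
def rep(n,v,z=.026):
    P=ray(n,np.array(v,float).reshape(2,2),z)[:,:2]
    th=.305;Rb=np.array([[np.cos(th),np.sin(th)],[-np.sin(th),np.cos(th)]])
    Q=(P-[.5845,.013])@Rb.T*1e3;d=Q[0]-Q[1]
    print(n,Q.round(1).tolist(),"mid",Q.mean(0).round(1),"len",np.linalg.norm(d).round(1),"yaw",np.arctan2(-d[0],d[1]).round(3))
if __name__=="__main__":rep(sys.argv[1],sys.argv[2:6],float(sys.argv[6]))
E
python3 pose.py scene 314.1 249.9 244.2 270.6 .026
# original
python3 pose.py scene 311.0 243.2 243.2 264.6 .026
python3 pose.py top $(python3 -c "
f=lambda x,y:(x/3.3+240-.4,y/3.3+145-.4)
print(*f(57,101),*f(276,27))") .026
python3 pose.py top $(python3 -c "
f=lambda x,y:(x/4.5+222-.4,y/4.5+120-.4)
print(*f(163,290),*f(460,180))") .026
```

```text
scene [[50.2, 75.6], [50.3, -82.5]] mid [50.3 -3.5] len 158.2 yaw 0.0
scene [[28.9, 78.6], [33.5, -78.7]] mid [31.2 -0.1] len 157.4 yaw 0.029
top [[48.7, 75.5], [48.3, -85.4]] mid [48.5 -4.9] len 160.9 yaw -0.002
top [[28.7, 80.0], [33.0, -81.4]] mid [30.9 -0.7] len 161.5 yaw 0.027
```

The plate is now square, about 10.5 mm short in x and 4 mm off towards -y. Next I'll nudge its -y side, using closed fingers level with its centre of mass.

```bash
python3 -m creep '[[0.3,0,0,0,0,0,85],[0.3,0,-0.8,0,0,0,85],[0.1,-0.5,-1.6,0,0,0,60],[-0.4,-1.3,-1.6,0,0,0,30],[-1.1,-2.2,-1.6,0,0,0,0],[-1.775,-2.9,-1.6,0,0,0,0],[-1.775,-2.9,-1.3,0,0,0,0],[-1.775,-2.9,-1.0,0,0,0,0],[-1.775,-2.9,-0.7,0,0,0,0],[-1.775,-2.9,-0.7,0,0,0,0]]'; python3 rel.py -11 -96 24.5
```

```text
clock: 6.5
tcp_pos: [0.6076, -0.1002, 0.0375]
eef_rot: [-0.001, -0.152, 0.988, 0.001]
ft_force: [-0.8, -0.4, 0.0]
width: 0.0003
grasp_force: 0.0
t 6.5 board mm [ -12.  -114.9   37.5] F [-0.8 -0.4  0. ]
shift [-0.025  0.473  0.325] turn [ 0.015 -0.019  0.007]
```

```bash
python3 -m creep '[[0,0,0.15,0,0,0,0],[0,0,0.25,0,0,0,0],[0,0,0.325,0,0,0,0],[0,0.1,0.325,0,0,0,0],[0,0.2,0.325,0,0,0,0],[0,0.3,0.325,0,0,0,0],[0,0.38,0.325,0,0,0,0],[0,0.44,0.325,0,0,0,0],[0,0.5,0.325,0,0,0,0],[0,0.5,0.325,0,0,0,0]]'; python3 rel.py -11 -96 24.5; python3 look.py p3
```

```text
clock: 7.75
tcp_pos: [0.6026, -0.0816, 0.0255]
eef_rot: [-0.0, -0.152, 0.988, 0.0]
ft_force: [-0.6, 0.4, -0.1]
width: -0.0002
grasp_force: 0.0
t 7.75 board mm [-11.1 -95.7  25.5] F [-0.6  0.4 -0.1]
shift [-0.003 -0.008  0.026] turn [ 0.    -0.     0.005]
```

View pics/p3.png

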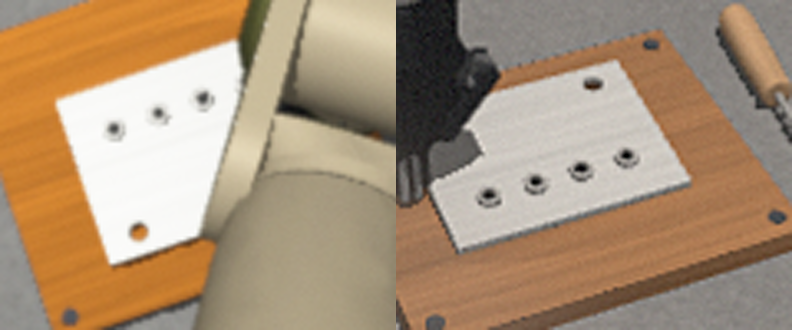

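The picture shows the plate unmoved (far corners still at (460,250) and (690,182)), with the finger just short of its edge. I'll advance further and track the bushings by image shift.

```bash
cat > trk.py <<'E'
import sys
from h import *
ref=cv2.imread("pics/p3_s.png",0)
im=cv2.cvtColor(cams.read_camera("scene"),cv2.COLOR_RGB2GRAY)
# bushings at crop px -> scene
B=np.array([(489,196),(536,183),(582,170),(627,156)],float);B=(B-[396,0])/3.3+[225,195]-.4
out=[]
for b in B:
    x,y=b.round().astype(int);T=ref[y-5:y+6,x-5:x+6];S=im[y-12:y+13,x-12:x+13]
    S=cv2.resize(S,None,fx=8,fy=8,interpolation=cv2.INTER_CUBIC);T=cv2.resize(T,None,fx=8,fy=8,interpolation=cv2.INTER_CUBIC)
    r=cv2.matchTemplate(S,T,cv2.TM_CCOEFF_NORMED);_,v,_,l=cv2.minMaxLoc(r)
    out.append(b+[l[0]/8-7,l[1]/8-7]);
out=np.array(out);th=.305;Rb=np.array([[np.cos(th),np.sin(th)],[-np.sin(th),np.cos(th)]])
f=lambda p:(ray("scene",p,.033)[:,:2]-[.5845,.013])@Rb.T*1e3
a,b=f(B),f(out);d=b[3]-b[0];e=a[3]-a[0]
print("bushing shift",(b-a).round(1).tolist(),"yaw chg",(np.arctan2(-d[0],d[1])-np.arctan2(-e[0],e[1])).round(3),"match",round(v,2), "abs mid",b.mean(0).round(1))
E
python3 -m creep '[[0,0.04,0.02,0,0,0,0],[0,0.08,0.02,0,0,0,0],[0,0.1,0.02,0,0,0,0],[0,0.12,0.02,0,0,0,0],[0,0.14,0.02,0,0,0,0],[0,0.16,0.02,0,0,0,0],[0,0.18,0.02,0,0,0,0],[0,0.2,0.02,0,0,0,0],[0,0.2,0.02,0,0,0,0],[0,0.2,0.02,0,0,0,0]]'; python3 rel.py -11 -88 24.5; python3 trk.py
```

```text
clock: 9.1
tcp_pos: [0.6002, -0.0741, 0.0247]
eef_rot: [-0.0, -0.152, 0.988, 0.0]
ft_force: [0.1, -2.2, -0.5]
width: -0.0
grasp_force: 0.7
t 9.1 board mm [-11.1 -87.8  24.7] F [ 0.1 -2.2 -0.5]
shift [-0.004 -0.006  0.005] turn [ 0.001 -0.001  0.004]
bushing shift [[-0.1, 5.6], [-0.1, 5.7], [0.4, 5.9], [1.6, 5.8]] yaw chg -0.017 match 0.97 abs mid [19.1  1.8]
```

```bash
python3 -m creep '[[0,-0.3,0,0,0,0,0],[0,-0.3,-0.7,0,0,0,0],[0.4,-0.2,-1.3,0,0,0,40],[1.2,0.6,-1.3,0,0,0,85],[2,1.6,-1.3,0,0,0,85],[2.43,2.22,-1.2,0,0,0,85],[2.43,2.22,-0.6,0,0,0,85],[2.43,2.22,-0.1,0,0,0,85],[2.43,2.22,0.2,0,0,0,85],[2.43,2.22,0.35,0,0,0,85]]'; python3 rel.py -75 1 10.5
```

```text
clock: 10.4
tcp_pos: [0.481, -0.0189, 0.0103]
eef_rot: [-0.0, -0.152, 0.988, 0.0]
ft_force: [0.5, 0.2, -0.3]
width: 0.0846
grasp_force: 0.0
t 10.4 board mm [-108.3    0.7   10.3] F [ 0.5  0.2 -0.3]
shift [-0.833  0.008 -0.005] turn [ 0.003 -0.003  0.001]
```

```bash
python3 -m creep '[[-0.2,0,0,0,0,0,85],[-0.4,0,0,0,0,0,85],[-0.52,0,0,0,0,0,85],[-0.58,0,0,0,0,0,85],[-0.64,0,0,0,0,0,85],[-0.7,0,0,0,0,0,85],[-0.75,0,0,0,0,0,85],[-0.79,0,0,0,0,0,85],[-0.83,0,0,0,0,0,85],[-0.83,0,0,0,0,0,85]]'; python3 rel.py -71 1 10.5;python3 trk.py
```

```text
clock: 11.65
tcp_pos: [0.5126, -0.0086, 0.0107]
eef_rot: [0.0, -0.152, 0.988, -0.0]
ft_force: [-0.3, -0.4, -0.7]
width: 0.0853
grasp_force: 0.4
t 11.65 board mm [-75.    0.9  10.7] F [-0.3 -0.4 -0.7]
shift [-0.101  0.002  0.005] turn [-0.     0.001  0.004]
bushing shift [[6.8, 6.7], [6.8, 6.6], [6.9, 6.6], [6.9, 6.3]] yaw chg -0.001 match 0.98 abs mid [25.5  2.6]
```

```bash
python3 -m creep '[[-0.02,0,0,0,0,0,85],[-0.04,0,0,0,0,0,85],[-0.06,0,0,0,0,0,85],[-0.07,0,0,0,0,0,85],[-0.08,0,0,0,0,0,85],[-0.09,0,0,0,0,0,85],[-0.1,0,0,0,0,0,85],[-0.1,0,0,0,0,0,85],[-0.1,0,0,0,0,0,85],[-0.1,0,0,0,0,0,85]]'; python3 rel.py -71 1 10.5;python3 trk.py; python3 look.py p4
```

```text
clock: 12.95
tcp_pos: [0.5163, -0.0075, 0.0107]
eef_rot: [0.0, -0.152, 0.988, 0.0]
ft_force: [-0.8, -0.7, -1.3]
width: 0.0852
grasp_force: 0.6
t 12.95 board mm [-71.2   1.   10.7] F [-0.8 -0.7 -1.3]
shift [-0.004  0.001  0.006] turn [0.    0.    0.004]
bushing shift [[11.4, 5.4], [11.5, 5.3], [11.8, 5.3], [11.9, 5.2]] yaw chg -0.005 match 0.98 abs mid [30.3  1.4]
```

View pics/p4.png

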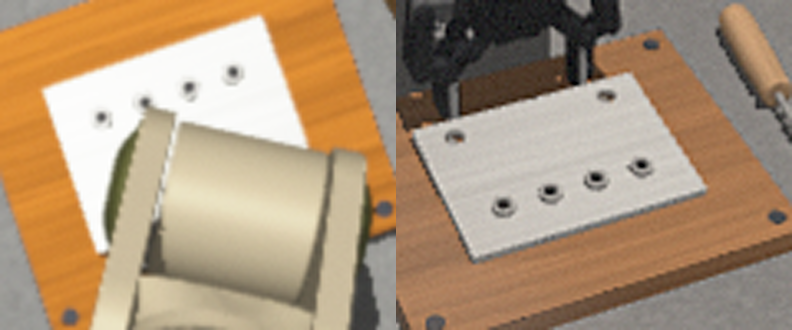

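The holes at (455,136) and (607,95) now show grey pins in them, and the plate has jumped. It seems to have dropped, so I'll back off and check its height with two views.

```bash
python3 -m creep '[[0.3,0,0,0,0,0,85],[0.7,0,0,0,0,0,85],[0.9,0,-1,0,0,0,85],[1,0,-2.2,0,0,0,85],[1.3,1,-3.4,0,0,0,85],[1.3,2,-4,0,0,0,85],[1.3,3.5,-4,0,0,0,85],[1.3,5,-4,0,0,0,85],[1.3,6.5,-4,0,0,0,85],[1.3,6.5,-4,0,0,0,85]]'; python3 look.py p5
```

```text
clock: 14.35
tcp_pos: [0.3865, 0.2275, 0.1707]
eef_rot: [0.0, -0.155, 0.988, 0.0]
ft_force: [1.0, -0.6, -0.2]
width: 0.0852
grasp_force: 0.0
```

```bash
python3 - <<'E'
import cv2,numpy as np
t=cv2.imread("pics/p5_t.png")[150:240,250:350];s=cv2.imread("pics/p5_s.png")[205:285,225:325]
f=lambda a:cv2.resize(a,None,fx=4,fy=4,interpolation=cv2.INTER_CUBIC)
T=f(t)[:360];S=np.zeros_like(T);S[:320]=f(s);cv2.imwrite("pics/p5c.png",np.hstack([T,S]))
E
```

```text
(no output)
```

View pics/p5c.png

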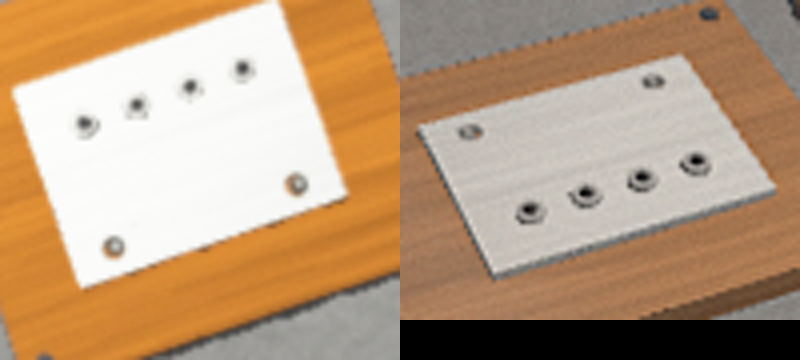

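Both holes show the pins, at top (113,247) and (297,184), and there is no shadow gap under the near edge. A quick height check follows.

```bash
python3 - <<'E'
from h import *
t=lambda p:np.array(p)/4+[250,150]-.4
s=lambda p:(np.array(p)-[400,0])/4+[225,205]-.4
X=tri(t([(13,90),(280,0),(347,195),(80,288)]),s([(775,188),(497,277),(418,126),(685,55)]))
d=X.mean(0)-[.5845,.013,0];print(X.round(4),d)
# predicted seated vs if near edge still up by 4mm
th=.305;u=np.array([np.cos(th),np.sin(th)]);v=np.array([-u[1],u[0]])
for z in(.026,.030):
    P=[[*(np.array([.5845,.013])+a*.06*u+b*.08*v),z] for a,b in((1,1),(1,-1),(-1,-1),(-1,1))]
    print(z,(4*(proj("top",P)-[250,150]+.4)).round(0).tolist(),(4*(proj("scene",P)-[225,205]+.4)+[400,0]).round(0).tolist())
E
```

```text
[[ 0.6157  0.1086  0.026 ]
 [ 0.6644 -0.0438  0.0235]
 [ 0.5506 -0.0802  0.0265]
 [ 0.5014  0.0736  0.025 ]] [-0.00147786  0.00153984  0.02525049]
0.026 [[15.0, 86.0], [279.0, -3.0], [348.0, 194.0], [83.0, 285.0]] [[774.0, 191.0], [490.0, 276.0], [415.0, 128.0], [680.0, 56.0]]
0.03 [[15.0, 86.0], [280.0, -4.0], [349.0, 193.0], [83.0, 284.0]] [[774.0, 185.0], [489.0, 270.0], [415.0, 122.0], [681.0, 51.0]]
```

```bash
python3 -c "
from bench import ticket;print(ticket.job_done())"
```

```text
the job is handed in; nothing more can be done
None
```

I pushed the template over both pins and handed the job in. In the last pictures both pins show in their holes, and the four corners measured 23.5–26.5 mm high, against 26 mm when seated flat. The arm was clear of everything.

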